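# Knock a pillar candle out of its mould

## Task

The square metal mould lying on the wire rack has a finished candle stuck in it. Turn the mould mouth down over the empty part of the black tray, tap its rim on the tray until the candle lets go and drops the little way onto the tray (do not let it fall from a height), and lift the mould straight off so that the candle is left standing there. Then stand the empty mould mouth down on the wire rack, leaving the two other candles, the round mould and the diffuser bottle where they are.

Things in the scene. Friction and masses are not known exactly. Their poses are not given: they have to be found in the camera images.
- mould_mid (a point): Square aluminium candle mould, a box-shaped tube 58 x 58 mm outside, 100 mm long, walls 3 mm, closed end 4 mm thick, 0.12 kg empty. Starts lying on one side on the rack, mouth pointing roughly away from the robot. The point is its exact centre: 50 mm from each end, 29 mm from each side. x axis points out of the mouth; at the start z points up, y lies level across the mould.
- mould_mouth (a point): Centre of the mould's open mouth (plane of its rim), 50 mm along x from mould_mid, same axes. At the start the candle's foot lies 12 mm inside the mouth. The closed end has a wick hole: 6 mm of wick show outside it while the candle is stuck; the wick draws in when the candle drops.
- candle_mid (a point): Centre of the ivory wax candle in the mould: square pillar 84 mm high, 50 x 50 mm at its 3 mm foot, 48.6 mm above, 0.19 kg, 1 mm play beside the foot, starting against the closed end. x points from wick end to foot, as the mould's x. Starts 4 mm behind mould_mid along the mould's x; once the candle has dropped to the tray with the rim resting there it is 8 mm ahead of mould_mid.
- candle_foot (a point): Centre of the candle's flat foot, 42 mm along x from candle_mid, same axes. Beads of set wax on two walls, right at the foot, hold it with about 1.6 times its weight over the first 5 mm of travel: turning over alone does not free it; each brisk tap of the rim on the tray (0.1 to 0.3 m/s) shifts it by a few mm, two to four taps in all; then it slides out freely.
- tray: Black steel tray, fixed, 320 mm (its x) by 240 mm (its y), floor 4 mm thick (its top 4 mm above the bench), rim 16 mm high. Origin at the centre of its underside, z up. Its far (+x) end carries two finished candles; its near half is empty.
- rack: Wire cooling rack, fixed, 320 mm (its x) by 240 mm (its y), the tops of its closely spaced wires 22 mm above the bench. Origin at the centre of its underside, z up. The square mould lies on its near (-x) half, the round mould stands near its far (+x) end.
- done_a_mid (a point): Centre of a finished candle standing wick up on the far end of the tray, same shape, 50 x 50 x 84 mm, z up. To be left alone.
- done_b_mid (a point): Centre of the other finished candle standing on the far end of the tray, same shape, 50 x 50 x 84 mm, z up. To be left alone.
- round_mid (a point): Centre of a full round mould standing near the far end of the rack, 68 mm across and 110 mm high, z up. To be left alone.
- diffuser_mid (a point): Centre of the body of a black reed diffuser bottle standing on the bench beyond tray and rack: body 60 x 60 x 75 mm, neck to 97 mm, thin reeds above to 210 mm. To be left alone.
Not all that is in view belongs to the job. Leave any blue look-alike of the part that bears mould_mid alone.

How it is judged:
On the way, in this order (a step that is already met when the one before it is completed fails the run):
1. the mould is turned mouth down over the tray with the candle still in it (angle between mould_mid's own x axis and vertical above 2.75 rad and x of mould_mid in the frame of tray between -0.15 and 0.15 m and y of mould_mid in the frame of tray between -0.11 and 0.11 m and distance between mould_mid and candle_mid below 0.015 m), for 0.1 s.
2. the candle has let go and stands on the tray with the mould still around it (x of candle_mid in the frame of mould_mid above 0.002 m and z of candle_mid in the frame of tray below 0.05 m and angle between candle_mid's own x axis and vertical above 2.9 rad and horizontal distance between mould_mid and candle_mid below 0.012 m and z of mould_mid in the frame of tray below 0.12 m), for 0.15 s.
At the end, for the whole second after the job is handed in: The candle stands on its foot on the tray floor (within 5 degrees of upright, wick up), the empty mould stands mouth down on the wire rack (within 5 degrees), both released and at rest, and the bystanders are where they were (angle between each of candle_mid, mould_mid's own x axis and vertical above 3.05 rad and z of candle_mid in the frame of tray between 0.041 and 0.051 m and x of candle_mid in the frame of tray between -0.14 and 0.14 m and y of candle_mid in the frame of tray between -0.1 and 0.1 m and linear speed of each of candle, mould below 0.02 m/s and z of mould_mid in the frame of rack between 0.067 and 0.077 m and x of mould_mid in the frame of rack between -0.155 and 0.155 m and y of mould_mid in the frame of rack between -0.115 and 0.115 m); the robot touches nothing.
It fails at once if the freed candle is dropped or thrown (faster than 0.8 m/s outside the mould) (distance between candle_mid and mould_mid above 0.03 m and linear speed of candle above 0.8 m/s).
It fails at once if a finished candle on the tray is shifted by more than 15 mm or knocked over (distance of any of done_a_mid, done_b_mid from where it was at the start of the episode above 0.015 m).
It fails at once if the round mould or the diffuser is shifted by more than 15 mm or knocked over (distance of any of round_mid, diffuser_mid from where it was at the start of the episode above 0.015 m).
It also fails if it takes over 48 s, if anything falls off the work surface, if the arm or the gripper's body presses on something with over 40 N, if the wrist force passes 120 N, or if a joint passes its speed limit or range.

## Robot

A 7-joint arm with a two-finger parallel gripper is mounted at the origin on the work surface. World frame = base frame: x ahead of the robot, y to its left, z up, the work surface at z = 0. Lengths are in m, angles in rad, forces in N, time in s.
With the tool pointing down it reaches from about 0.425 to 0.95 m from the base axis. Payload 16.7 kg.
Tool frame: the origin (TCP) lies at the very end of the fingers, on their centre line; the grasp point (between the pads) lies behind it (manip.hold_point_z is the z of the grasp point in the tool frame, in m); z points along the fingers, x is the direction in which the jaws open and shut, and the axes are right-handed (so a half turn about z gives the same grasp; the last joint's range is limited). The gripper opens to 94 mm and grips with 3 to 60 N. Pads are 16 mm wide; open, the fingers measure 119 mm over their backs; the gripper's body (75 mm by 177 mm) begins 78 mm behind the grasp point.
Start: joints at [-1.405, 0.426, 0.074, 1.606, -0.034, 1.111, -0.067], TCP at [0.21, 0.642, 0.205] pointing down, gripper open.
Joint ranges: [-2.85, 2.85], [-0.5, 2.14], [-1.23, 1.37], [0.21, 2.46], [-1.02, 4.16], [0.16, 2.05], [-2.73, 2.73]. Speed limits (rad/s): [1.89, 1.89, 2.39, 2.39, 3.01, 3.01, 3.01].

## Interface

Orientations are given as a unit quaternion [w, x, y, z].
In Python, from workcell import manip, vision, finder gives the robot as it stands. The module is installed in compiled form; this text tells all that it offers.
- The arm moves only by the tool play_rows, never from a script. Its argument "commands" is a list that holds one entry, the list of rows, each a list of 5 numbers: the finger opening in m, from 0 to 0.094, then the shift along the tool's x, y, z in m, then the turn about the tool's z in rad. A call has 1 to 12 rows; each row is the pose to reach, as a shift and turn from the pose measured when the call began, along the tool's axes at that moment; what a row does not reach only later rows make up. A row lasts 1/12 s, in which the tool goes at most 41.7 mm and 7.16 degrees, less where a joint would pass 70% of its speed; a pose out of reach is approached as far as the arm can. A call with a gripper value outside its range is refused whole. The fingers move at their own pace and stop on an object; "force" is the grip in N (left out, the last holds). Time passes only in rows, so rows that repeat a pose let the fingers close. It gives the time, the measured TCP pose, the force and the opening at its end, in the units of the state.
- manip.sense(): the state, without advancing time (a new reading comes with each control period).
- vision.snapshot(name): name is "side" or "top"; returns the picture (420x560x3 uint8, red, green, blue); there is no depth.
- vision.camera_model(name): a dict with "mtx" (3x3 intrinsics, pixels), "origin" and "attitude" of the camera in the world. Camera axes: x right, y up, looking along -z (the intrinsics and any distortion apply to the point x, -y, -z); pixel columns grow to the right and rows downward; lengths in m; the calibration is good to about 2 mm. A picture is of the moment at which its call begins. camera_model takes no time and is no camera call.
- manip.hand_in(): hands the job in, once; it reports no verdict.
Trained networks look in the newest picture that a camera, given by its name, has taken for a name from the list of things; names that differ only in an ending like _2 or _b are one class to them, and where a whole thing is asked for, a point or a joint stands for the part that bears it (a point fixed in the world has none). Each returns a list of dicts, best first, with "p" (0 to 1); they miss things now and then, are a little off and sometimes report something else, mostly with a low value. They report only what shows in the picture. A call takes as long as a camera call. They do not tell look-alikes from the thing itself.
- finder.boxes_of(camera, query): "box" ([left, top, right, bottom] in pixels, round what is visible of it).
- finder.masks_of(camera, query): "pixels" (420x560 bool, what is visible of it) and "box" ([left, top, right, bottom] in pixels, round what is visible of it).
- finder.mark_of(camera, query): "point" ([row, column] in pixels: a listed point, or the origin of a listed thing).
The state is a dict: "t": time; "joint_positions": joint angles; "qd": joint speeds; "effort": joint torques, N m; "eef_pos": TCP position; "tcp_rot": TCP orientation; "force": force on the tool from outside, world axes, zero at the start; "ft_torque": the same for the moment, N m; "width": finger opening in m.
Only numpy, scipy, OpenCV 4.12 (cv2) and the standard library are available. Lean on these libraries where they do the work, as an engineer would, in place of code of your own. Each camera call takes 0.05 s, during which the arm holds its last target.

## Working session

There is one attempt and no reset: what is moved stays moved. The work goes in short steps, Python scripts to look and compute and a tool call to move; the robot and the scene stay as the last step left them, time stands still between calls to the robot, and variables do not carry over. Pictures are saved under pics/ and viewed, and the job is handed in when it is done.

Besides the shell and the picture viewer there is one more tool, called after "Emit:" by a JSON object that holds its "method" and its "body". play_rows: Moves the arm, as the interface text tells. Its arguments: {"type":"object","properties":{"commands":{"type":"array","items":{"type":"array","items":{"type":"array","items":{"type":"number"}}}},"force":{"type":"number"}},"required":["commands"]}

```bash
mkdir -p pics; ls
cat > h.py <<'E'
from workcell import manip, vision, finder
import numpy as np, cv2
from scipy.spatial.transform import Rotation as R
def quat(q): return R.from_quat([q[1],q[2],q[3],q[0]])
def cam(n):
    c=vision.camera_model(n); a=np.array(c['attitude'],float)
    Rm=a if a.shape==(3,3) else quat(a).as_matrix()
    return np.array(c['mtx']),np.array(c['origin']),Rm,c
def ray(n,px):  # px=(col,row)
    K,o,Rm,c=cam(n)
    p=np.linalg.solve(K,np.array([px[0],px[1],1.0])); d=Rm@np.array([p[0],-p[1],-p[2]])
    return o,d/np.linalg.norm(d)
def atz(n,px,z):
    o,d=ray(n,px); return o+d*(z-o[2])/d[2]
def proj(n,P):
    K,o,Rm,c=cam(n); q=Rm.T@(np.array(P)-o); q=np.array([q[0],-q[1],-q[2]]); u=K@q; return u[:2]/u[2]
def tri(pxs):
    A=np.zeros((3,3));b=np.zeros(3);L=[]
    for n,px in pxs.items():
        o,d=ray(n,px);M=np.eye(3)-np.outer(d,d);A+=M;b+=M@o;L.append((o,d))
    x=np.linalg.solve(A,b); return x,[np.linalg.norm(np.cross(x-o,d)) for o,d in L]
def snap(n,name):
    im=vision.snapshot(n); cv2.imwrite(f'pics/{name}.png',im[:,:,::-1]); return im
E
python3 - <<'E'
from h import *
print(manip.sense(), manip.hold_point_z)
for n in ('side','top'):
    print(vision.camera_model(n)); snap(n,n+'0')
for q in ('mould_mid','mould_mouth','candle_mid','candle_foot','tray','rack','done_a_mid','round_mid','diffuser_mid'):
    for n in ('side','top'):
        print(q,n,[(np.round(d['point']),round(d['p'],2)) for d in finder.mark_of(n,q)][:4])
E
```

```text
pics
{'t': 0.0, 'joint_positions': array([-1.40449775,  0.42672691,  0.07385798,  1.60661627, -0.03410503,
        1.1108094 , -0.06711476]), 'qd': array([ 0.00015726,  0.00059259,  0.00024239,  0.00139691, -0.00147959,
        0.0003933 ,  0.00022905]), 'effort': array([ 2.27862933e-03, -9.35798407e+01,  3.66835535e+00, -4.54195297e+01,
       -4.88182018e-02,  2.01195362e-02,  7.03956812e-05]), 'eef_pos': array([0.20953246, 0.64118227, 0.20477515]), 'tcp_rot': array([ 4.18848783e-04,  8.09514595e-01,  5.87099393e-01, -4.97236684e-04]), 'force': array([-0.00246645,  0.1733191 ,  0.18499659]), 'ft_torque': array([-0.00744458, -0.01444176,  0.00189423]), 'width': 0.09374360519524266} -0.0188
{'mtx': array([[421.8207873 ,   0.        , 277.87229262],
       [  0.        , 421.8207873 , 218.23812802],
       [  0.        ,   0.        ,   1.        ]]), 'origin': array([ 0.40582719, -0.80542199,  0.70124967]), 'attitude': array([ 0.90098049,  0.41913512, -0.04155555, -0.10408191])}
{'mtx': array([[524.46892284,   0.        , 281.16109415],
       [  0.        , 524.46892284, 205.1553334
[... 608 characters left out ...]
[304., 372.]), 0.8), (array([182., 474.]), 0.78), (array([272., 267.]), 0.7), (array([188., 352.]), 0.61)]
candle_mid side []
candle_mid top [(array([136., 356.]), 0.68)]
candle_foot side []
candle_foot top []
tray side [(array([168., 255.]), 0.63)]
tray top [(array([204., 149.]), 0.73)]
rack side [(array([291., 317.]), 0.61)]
rack top [(array([187., 354.]), 0.85)]
done_a_mid side [(array([144., 289.]), 0.78)]
done_a_mid top [(array([156., 114.]), 0.93)]
round_mid side [(array([259., 370.]), 0.59), (array([158., 292.]), 0.44)]
round_mid top [(array([137., 357.]), 0.56)]
diffuser_mid side [(array([197., 359.]), 0.89)]
diffuser_mid top [(array([108., 251.]), 0.84), (array([156., 115.]), 0.47)]
```

View pics/side0.png

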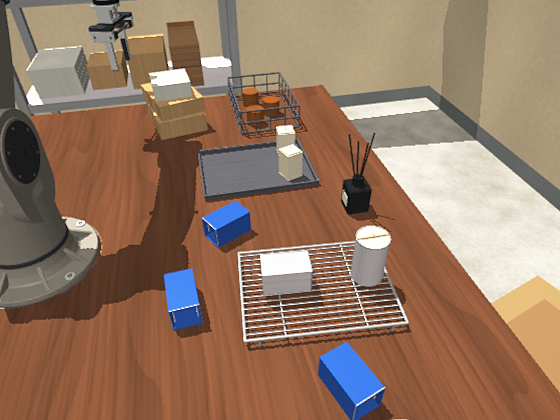

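View pics/top0.png

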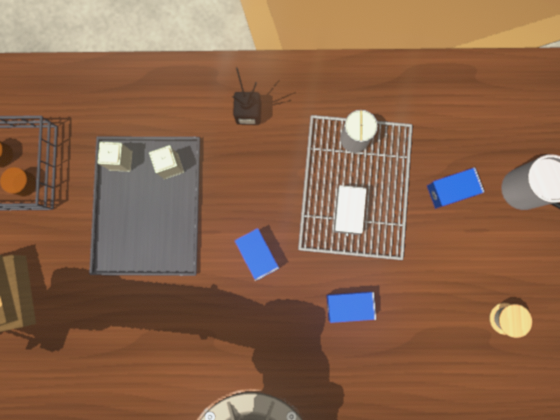

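Run:
```python
from h import *
top=cv2.imread('pics/top0.png'); side=cv2.imread('pics/side0.png')
cv2.imwrite('pics/topzoom.png',cv2.resize(top[90:280,285:425],None,fx=4,fy=4,interpolation=cv2.INTER_CUBIC)[:600] if 0 else cv2.resize(top[110:260,290:420],None,fx=4,fy=4,interpolation=cv2.INTER_CUBIC))
cv2.imwrite('pics/sidezoom.png',cv2.resize(side[235:325,235:410],None,fx=4,fy=4,interpolation=cv2.INTER_CUBIC))
g=cv2.cvtColor(top,cv2.COLOR_BGR2HSV)
for n in ('top','side'):
    for q in ('mould_mid','tray','rack','round_mid','done_a_mid'):
        for d in finder.masks_of(n,q):
            m=d['pixels'].astype(np.uint8); r=cv2.minAreaRect(cv2.findNonZero(m))
            print(n,q,round(d['p'],2),np.round(d['box']),np.round(cv2.boxPoints(r),1).tolist(), m.sum())
```

```text
top mould_mid 0.91 [237. 229. 275. 280.] [[234.5, 240.5], [258.0, 228.1999969482422], [279.1000061035156, 268.79998779296875], [255.60000610351562, 281.0]] 1177
top mould_mid 0.87 [425. 172. 483. 208.] [[425.8999938964844, 183.6999969482422], [476.0, 167.0], [484.5, 192.5], [434.3999938964844, 209.1999969482422]] 1401
top mould_mid 0.86 [335. 185. 370. 238.] [[333.3999938964844, 231.5], [337.3999938964844, 185.3000030517578], [365.5, 187.8000030517578], [361.6000061035156, 233.89999389648438]] 1277
top tray 0.81 [ 89. 135. 202. 274.] [[89.5, 274.20001220703125], [95.19999694824219, 132.8000030517578], [201.5, 137.10000610351562], [195.6999969482422, 278.5]] 13079
top rack 0.74 [302. 115. 412. 260.] [[298.20001220703125, 250.5], [310.20001220703125, 115.0999984741211], [414.5, 124.4000015258789], [402.5, 259.70001220703125]] 937
top round_mid 0.88 [338. 114. 376. 152.] [[334.3999938964844, 143.1999969482422], [353.6000061035156, 104.80000305175781], [381.6000061035156, 118.80000305175781], [362.3999938964844, 157.1999969482422]] 1131
top done_a_mid 0.91 [ 98. 142. 130. 177.] [[98.3000
[... 834 characters left out ...]
 [262.79998779296875, 295.6000061035156]] 2017
side tray 0.59 [196. 137. 320. 199.] [[196.39999389648438, 150.39999389648438], [312.0, 134.39999389648438], [319.0, 185.0], [203.39999389648438, 201.0]] 4643
side rack 0.6 [238. 239. 408. 346.] [[232.39999389648438, 252.60000610351562], [398.20001220703125, 234.1999969482422], [408.70001220703125, 328.3999938964844], [242.89999389648438, 346.79998779296875]] 3273
side round_mid 0.58 [351. 228. 389. 288.] [[348.0, 283.6000061035156], [356.79998779296875, 223.5], [391.29998779296875, 228.5], [382.3999938964844, 288.70001220703125]] 1891
side done_a_mid 0.97 [274. 127. 292. 152.] [[276.0, 126.0], [294.0, 126.0], [294.0, 150.0], [276.0, 150.0]] 389
```

View pics/topzoom.png

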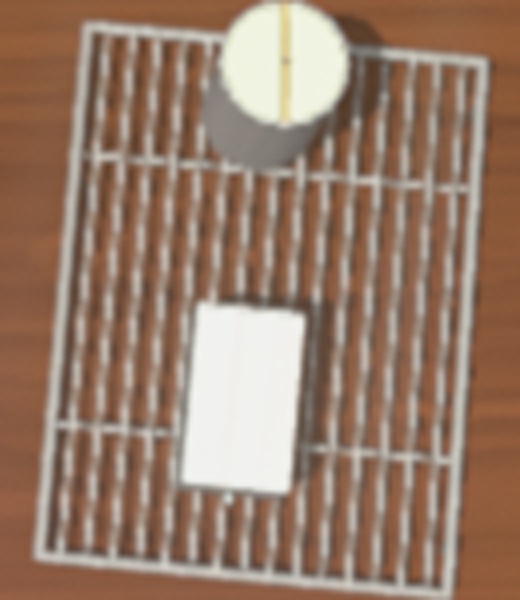

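View pics/sidezoom.png

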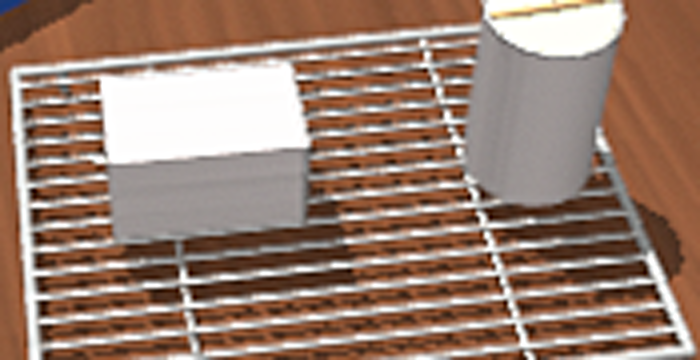

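Run:
```python
from h import *
f=lambda p:(p[0]/4+290-.375,p[1]/4+110-.375)
M=[atz('top',f(p),0.080) for p in [(197,303),(307,313),(290,494),(180,486)]]
print(np.round(M,4)); M=np.array(M); c=M.mean(0); a=(M[0]+M[1]-M[2]-M[3])/2
print('mould',c,np.linalg.norm(a),np.arctan2(a[1],a[0]), np.linalg.norm((M[0]+M[3]-M[1]-M[2])/2), 'side proj',proj('side',[*c[:2],.08]))
g=lambda p:(p[0]/4+235-.375,p[1]/4+235-.375)
S=np.array([atz('side',g(p),0.080) for p in [(100,75),(290,65),(309,147),(108,162)]]); cs=S.mean(0); b=(S[1]+S[2]-S[0]-S[3])/2
print('side',cs,np.linalg.norm(b),np.arctan2(b[1],b[0]))
Q=np.array([atz('top',f(p),0.02) for p in [(85,25),(488,62),(450,592),(37,558)]]);a=(Q[0]+Q[1]-Q[2]-Q[3])/2
print('rack',Q.mean(0),np.linalg.norm(a),np.linalg.norm((Q[0]+Q[3]-Q[1]-Q[2])/2),np.arctan2(a[1],a[0]))
T=np.array([atz('top',p,0.016) for p in [(95,137),(200,137),(198,272),(91,273)]]);a=(T[0]+T[1]-T[2]-T[3])/2
print('tray',T.mean(0),np.linalg.norm(a),np.linalg.norm((T[0]+T[3]-T[1]-T[2])/2),np.arctan2(a[1],a[0])); print(T)
for p in [(112,150),(163,158),(360,124)]: print(np.round(atz('top',p,0.088 if p[0]<300 else .132),3))
s=manip.sense(); m=quat(s['tcp_rot']).as_matrix(); print(np.round(m,3))
```

```text
[[ 0.5971 -0.1998  0.08  ]
 [ 0.591  -0.2604  0.08  ]
 [ 0.4909 -0.2486  0.08  ]
 [ 0.4957 -0.1885  0.08  ]]
mould [ 0.54369111 -0.22433732  0.08      ] 0.10136618516166432 -0.11436540914868544 0.060566377834688996 side proj [284.20122293 262.13981435]
side [ 0.54526986 -0.22547785  0.08      ] 0.09953557357969382 -0.14902272740142822
rack [ 0.60522701 -0.24540596  0.02      ] 0.31446547152786997 0.2376753297625736 -0.10287070770380125
tray [0.56754793 0.2444994  0.016     ] 0.3189026607840995 0.24813714884655516 0.0037764892257589324
[[0.72806145 0.36999694 0.016     ]
 [0.7259348  0.12020618 0.016     ]
 [0.40851201 0.12065631 0.016     ]
 [0.40768347 0.36713815 0.016     ]]
[0.679 0.304 0.088]
[0.66  0.19  0.088]
[ 0.721 -0.242  0.132]
[[ 0.311  0.951 -0.   ]
 [ 0.951 -0.311  0.   ]
 [ 0.    -0.    -1.   ]]
```

Run:
```python
import cv2
t=cv2.imread('pics/top0.png'); cv2.imwrite('pics/trayzoom.png',cv2.resize(t[128:283,82:210],None,fx=3.8,fy=3.8,interpolation=cv2.INTER_CUBIC))
```

```text
(no output)
```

View pics/trayzoom.png

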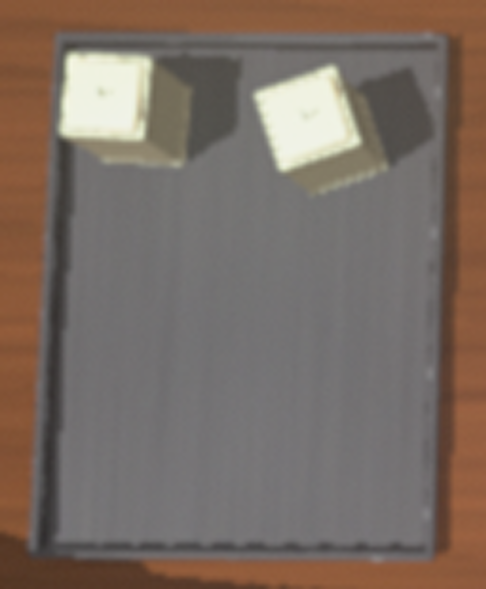

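Emit:
{"method": "play_rows", "body": {"commands": [[[0.094, -0.31, 0.4, -0.02, -0.19], [0.094, -0.31, 0.4, -0.02, -0.19], [0.094, -0.31, 0.4, -0.02, -0.19], [0.094, -0.31, 0.4, -0.02, -0.19], [0.094, -0.31, 0.4, -0.02, -0.19], [0.094, -0.31, 0.4, -0.02, -0.19], [0.094, -0.31, 0.4, -0.02, -0.19], [0.094, -0.31, 0.4, -0.02, -0.19], [0.094, -0.31, 0.4, -0.02, -0.19], [0.094, -0.31, 0.4, -0.02, -0.19], [0.094, -0.31, 0.4, -0.02, -0.19], [0.094, -0.31, 0.4, -0.02, -0.19]]], "force": 20}}

```text
t: 2.5
eef_pos: [0.4907, 0.2261, 0.2257]
tcp_rot: [-0.0, 0.75, 0.661, 0.0]
force: [0.4, 0.5, -0.2]
width: 0.094
```

```bash
cat >> h.py <<'E'
def go(tgt,xdir=None,s=None):
    """tool shift to world tgt; xdir: wanted angle of tool x in plane (mod pi)"""
    s=s or manip.sense(); m=quat(s['tcp_rot']).as_matrix(); d=m.T@(np.array(tgt)-s['eef_pos'])
    a=np.arctan2(m[1,0],m[0,0]); t=None
    if xdir is not None: t=-((xdir-a+np.pi/2)%np.pi-np.pi/2)
    print('t',round(s['t'],2),'shift',np.round(d,4),'len',round(np.linalg.norm(d),3),'turn',t,'xang',round(a,3),'F',np.round(s['force'],1),'w',round(s['width'],4))
E
python3 -c "
from h import *
go([.5098,-.2206,.16],np.pi/2-.12)
print(manip.sense()['joint_positions'])"
```

```text
t 2.5 shift [-0.4408  0.0749  0.0654] len 0.452 turn -0.0057543976708360756 xang 1.445 F [ 0.4  0.5 -0.2] w 0.094
[-0.78999386  0.18675477  0.27429606  1.89844866 -0.05782968  1.06327736
  0.95290137]
```

Emit:
{"method": "play_rows", "body": {"commands": [[[0.094, -0.441, 0.075, 0.065, -0.005], [0.094, -0.441, 0.075, 0.065, -0.005], [0.094, -0.441, 0.075, 0.065, -0.005], [0.094, -0.441, 0.075, 0.065, -0.005], [0.094, -0.441, 0.075, 0.065, -0.005], [0.094, -0.441, 0.075, 0.065, -0.005], [0.094, -0.441, 0.075, 0.065, -0.005], [0.094, -0.441, 0.075, 0.065, -0.005], [0.094, -0.441, 0.075, 0.065, -0.005], [0.094, -0.441, 0.075, 0.065, -0.005], [0.094, -0.441, 0.075, 0.065, -0.005], [0.094, -0.441, 0.075, 0.065, -0.005]]]}}

```text
t: 3.5
eef_pos: [0.5085, -0.2281, 0.1601]
tcp_rot: [0.001, 0.751, 0.66, -0.001]
force: [-0.7, 1.4, -1.3]
width: 0.0939
```

```bash
python3 -c "
from h import *
go([.5098,-.2206,.032],np.pi/2-.12)
im=snap('side','side1');snap('top','top1')
cv2.imwrite('pics/side1z.png',cv2.resize(im[150:340,220:420,::-1],None,fx=3,fy=3))"
```

```text
t 3.5 shift [0.0079 0.0003 0.128 ] len 0.128 turn -0.00806510932876936 xang 1.443 F [-0.7  1.4 -1.3] w 0.0939
```

View pics/side1z.png

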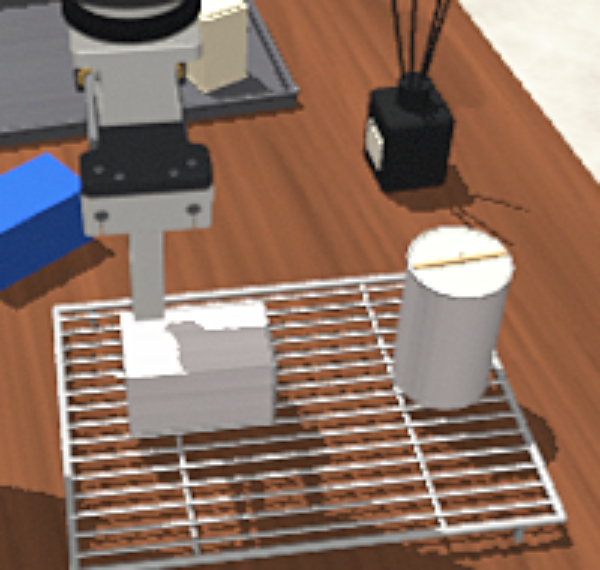

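Emit:
{"method": "play_rows", "body": {"commands": [[[0.094, 0.008, 0, 0.03, -0.008], [0.094, 0.008, 0, 0.06, -0.008], [0.094, 0.008, 0, 0.09, -0.008], [0.094, 0.008, 0, 0.115, -0.008], [0.094, 0.008, 0, 0.128, -0.008], [0.094, 0.008, 0, 0.128, -0.008], [0.094, 0.008, 0, 0.128, -0.008]]]}}

```text
t: 4.18
eef_pos: [0.5104, -0.2131, 0.0322]
tcp_rot: [-0.001, 0.746, 0.665, -0.0]
force: [-0.5, 0.1, 0.4]
width: 0.0937
```

```bash
python3 -c "
from h import *
go([.5098,-.2206,.032],np.pi/2-.12)
im=snap('side','side2')
cv2.imwrite('pics/side2z.png',cv2.resize(im[150:340,220:420,::-1],None,fx=3,fy=3))"
```

```text
t 4.18 shift [-0.0075  0.0002  0.0002] len 0.008 turn 0.00551811428499227 xang 1.456 F [-0.5  0.1  0.4] w 0.0937
```

View pics/side2z.png

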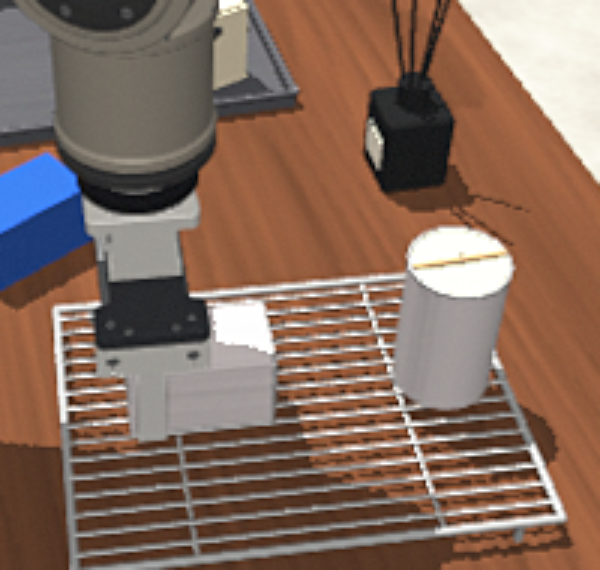

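Emit:
{"method": "play_rows", "body": {"commands": [[[0.094, -0.0075, 0.003, 0, 0.0055], [0.094, -0.0075, 0.003, 0, 0.0055], [0.04, -0.0075, 0.003, 0, 0.0055], [0.04, -0.0075, 0.003, 0, 0.0055], [0.04, -0.0075, 0.003, 0, 0.0055], [0.04, -0.0075, 0.003, 0, 0.0055], [0.04, -0.0075, 0.003, 0, 0.0055]]], "force": 10}}

```text
t: 4.82
eef_pos: [0.5131, -0.2213, 0.0331]
tcp_rot: [0.0, 0.748, 0.663, 0.0]
force: [-0.3, -0.8, 0.1]
width: 0.0642
```

```bash
python3 -c "
from h import *
go([.5098,-.2206,.032],np.pi/2-.12)
"
```

```text
t 4.82 shift [ 0.0003 -0.0033  0.0011] len 0.004 turn -0.000206515444885369 xang 1.451 F [-0.3 -0.8  0.1] w 0.0642
```

Emit:
{"method": "play_rows", "body": {"commands": [[[0.04, 0, 0, 0, 0], [0.04, 0, 0, 0, 0], [0.04, 0, 0, 0, 0], [0.04, 0, 0, -0.006, 0], [0.04, 0, 0, -0.012, 0], [0.04, 0, 0, -0.02, 0], [0.04, 0, 0, -0.028, 0], [0.04, 0, 0, -0.035, 0], [0.04, 0, 0, -0.04, 0], [0.04, 0, 0, -0.04, 0]]], "force": 10}}

```text
t: 5.65
eef_pos: [0.5137, -0.2214, 0.0744]
tcp_rot: [0.001, 0.748, 0.663, 0.001]
force: [0.4, -0.4, -3.4]
width: 0.0581
```

```bash
python3 -c "
from h import *
go([.5098,-.2206,.032],np.pi/2-.12)
im=snap('side','side3')
cv2.imwrite('pics/side3z.png',cv2.resize(im[150:340,220:420,::-1],None,fx=3,fy=3))"
```

```text
t 5.65 shift [ 0.0003 -0.0041  0.0424] len 0.043 turn -0.00010937768943941606 xang 1.451 F [ 0.4 -0.4 -3.4] w 0.0581
```

View pics/side3z.png

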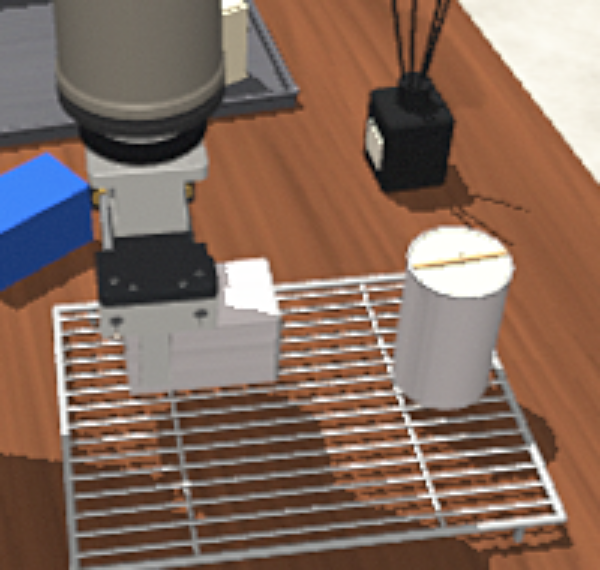

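Emit:
{"method": "play_rows", "body": {"commands": [[[0.04, 0, 0, -0.015, 0], [0.04, 0, 0, -0.03, 0], [0.04, 0, 0, -0.04, 0], [0.04, 0, 0, -0.045, 0], [0.04, 0, 0, -0.045, 0]]], "force": 10}}

```text
t: 6.12
eef_pos: [0.5139, -0.2213, 0.1195]
tcp_rot: [0.001, 0.748, 0.663, 0.001]
force: [0.6, -0.2, -1.6]
width: 0.0581
```

Emit:
{"method": "play_rows", "body": {"commands": [[[0.04, 0, 0, 0, 0], [0.04, 0, 0, 0, 0], [0.04, 0, 0, 0, 0]]], "force": 6}}

```text
t: 6.37
eef_pos: [0.5135, -0.2212, 0.1188]
tcp_rot: [0.001, 0.748, 0.663, 0.001]
force: [-0.1, -0.5, -2.6]
width: 0.0582
```

```bash
python3 -c "
from h import *
go([.5098,-.2206,.032],np.pi/2-.12)
im=snap('side','side4')
cv2.imwrite('pics/side4z.png',cv2.resize(im[150:340,220:420,::-1],None,fx=3,fy=3))"
```

```text
t 6.37 shift [ 0.0001 -0.0039  0.0868] len 0.087 turn 0.0001477237759297534 xang 1.451 F [-0.1 -0.5 -2.6] w 0.0582
```

View pics/side4z.png

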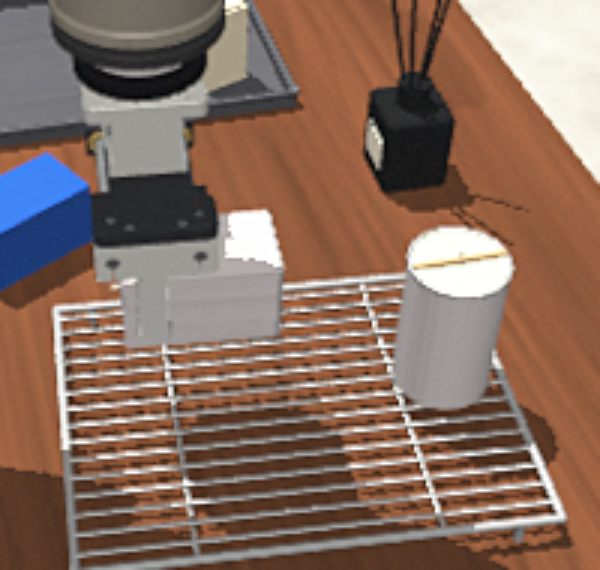

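Emit:
{"method": "play_rows", "body": {"commands": [[[0.04, 0, 0, 0, 0], [0.04, 0, 0, 0, 0], [0.04, 0, 0, 0, 0]]], "force": 4}}

```text
t: 6.67
eef_pos: [0.5134, -0.2212, 0.1187]
tcp_rot: [0.001, 0.748, 0.663, 0.001]
force: [-0.1, 1.2, -3.5]
width: 0.0579
```

```bash
python3 -c "
from h import *
go([.5098,-.2206,.032],np.pi/2-.12)
im=snap('side','side5')
cv2.imwrite('pics/side5z.png',cv2.resize(im[150:340,220:420,::-1],None,fx=3,fy=3))"
```

```text
t 6.67 shift [ 0.0002 -0.0038  0.0867] len 0.087 turn 0.0001145800656374707 xang 1.451 F [-0.1  1.2 -3.5] w 0.0579
```

View pics/side5z.png

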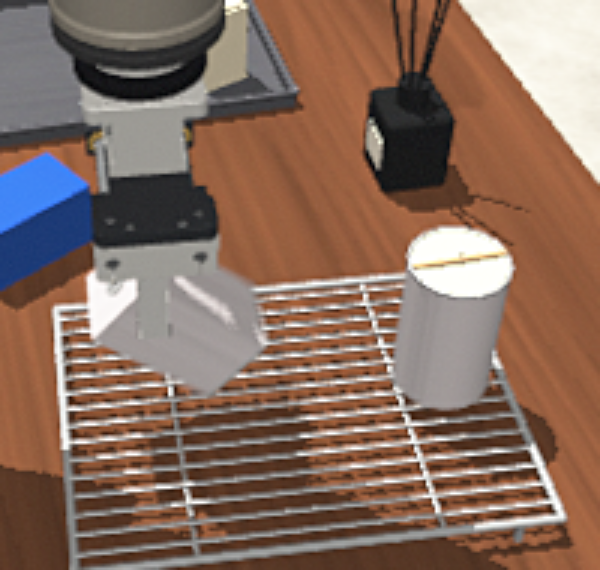

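Emit:
{"method": "play_rows", "body": {"commands": [[[0.04, 0, 0, 0, 0], [0.04, 0, 0, 0, 0], [0.04, 0, 0, 0, 0]]], "force": 4}}

```text
t: 6.97
eef_pos: [0.5134, -0.2212, 0.1187]
tcp_rot: [0.001, 0.748, 0.663, 0.001]
force: [0.3, -0.4, -2.6]
width: 0.0582
```

```bash
python3 -c "
from h import *
go([.5098,-.2206,.032],np.pi/2-.12)
im=snap('side','side6')
cv2.imwrite('pics/side6z.png',cv2.resize(im[150:340,220:420,::-1],None,fx=3,fy=3))"
```

```text
t 6.97 shift [ 0.0002 -0.0038  0.0867] len 0.087 turn 0.00010955826467129448 xang 1.451 F [ 0.3 -0.4 -2.6] w 0.0582
```

View pics/side6z.png

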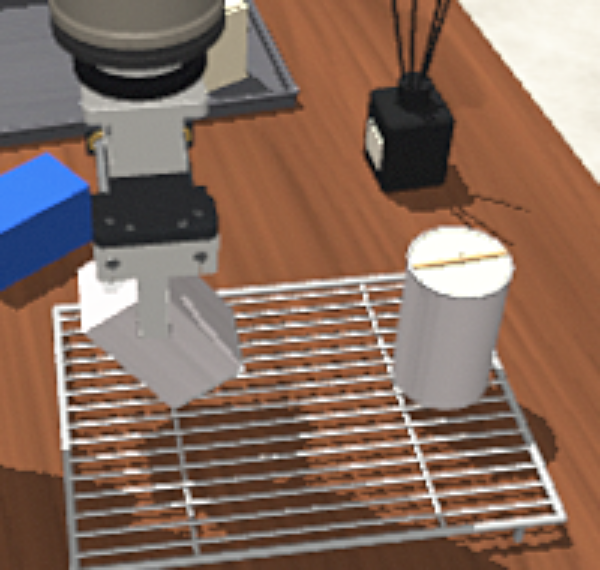

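Emit:
{"method": "play_rows", "body": {"commands": [[[0.04, 0, 0, 0, 0], [0.04, 0, 0, 0, 0], [0.04, 0, 0, 0, 0]]], "force": 3.5}}

```text
t: 7.27
eef_pos: [0.5135, -0.2212, 0.1187]
tcp_rot: [0.001, 0.748, 0.663, 0.001]
force: [-0.4, -0.3, -3.8]
width: 0.0579
```

```bash
python3 -c "
from h import *
go([.5098,-.2206,.032],np.pi/2-.12)
im=snap('side','side7')
cv2.imwrite('pics/side7z.png',cv2.resize(im[150:340,220:420,::-1],None,fx=3,fy=3))"
```

```text
t 7.27 shift [ 0.0002 -0.0039  0.0867] len 0.087 turn 6.957778482941102e-05 xang 1.451 F [-0.4 -0.3 -3.8] w 0.0579
```

View pics/side7z.png

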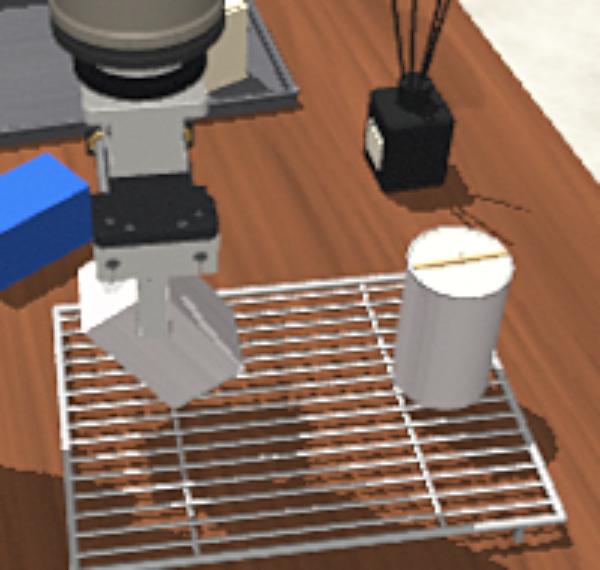

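Emit:
{"method": "play_rows", "body": {"commands": [[[0.04, 0, 0.03, 0, 0], [0.04, 0, 0.045, 0, 0], [0.04, 0, 0.055, 0, 0], [0.04, 0, 0.06, 0, 0]]], "force": 3.5}}

```text
t: 7.65
eef_pos: [0.574, -0.2284, 0.1186]
tcp_rot: [0.001, 0.748, 0.664, 0.001]
force: [-0.7, 0.1, -2.4]
width: 0.058
```

```bash
python3 -c "
from h import *
go([.5098,-.2206,.032],np.pi/2-.12)
im=snap('side','side8')
cv2.imwrite('pics/side8z.png',cv2.resize(im[150:340,220:420,::-1],None,fx=3,fy=3))"
```

```text
t 7.65 shift [ 0.0001 -0.0648  0.0865] len 0.108 turn 0.0005625802853008732 xang 1.451 F [-0.7  0.1 -2.4] w 0.058
```

View pics/side8z.png

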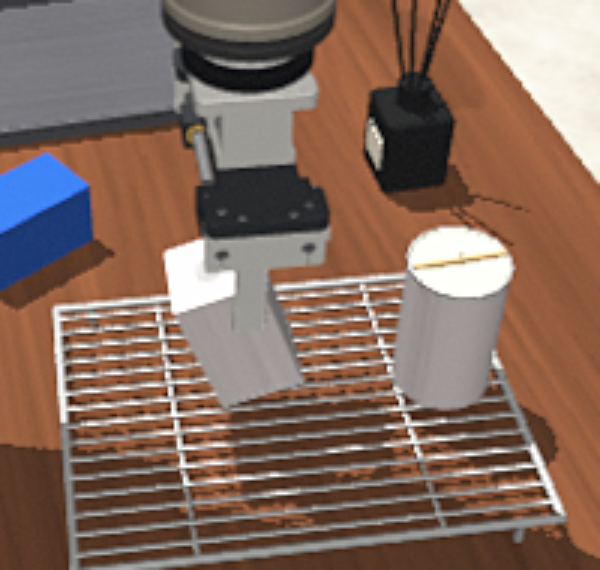

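Emit:
{"method": "play_rows", "body": {"commands": [[[0.04, 0, -0.006, 0, 0], [0.04, 0, -0.018, 0, 0], [0.04, 0, -0.036, 0, 0], [0.04, 0, -0.06, 0, 0], [0.04, 0, -0.06, 0, 0], [0.04, 0, -0.06, 0, 0]]], "force": 3.5}}

```text
t: 8.2
eef_pos: [0.5123, -0.2212, 0.1187]
tcp_rot: [0.0, 0.748, 0.663, 0.001]
force: [0.2, 0.4, -2.5]
width: 0.0583
```

```bash
python3 -c "
from h import *
go([.5098,-.2206,.032],np.pi/2-.12)
im=snap('side','side9')
cv2.imwrite('pics/side9z.png',cv2.resize(im[150:340,220:420,::-1],None,fx=3,fy=3))"
```

```text
t 8.2 shift [ 0.0002 -0.0027  0.0867] len 0.087 turn -0.0006194827473742226 xang 1.45 F [ 0.2  0.4 -2.5] w 0.0583
```

View pics/side9z.png

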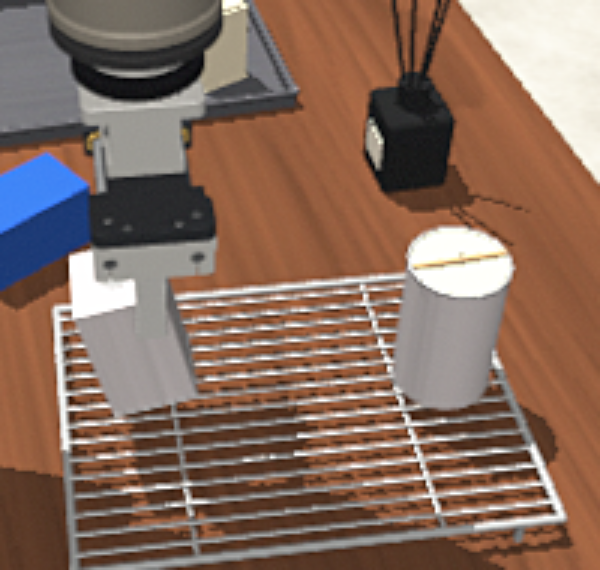

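Emit:
{"method": "play_rows", "body": {"commands": [[[0.04, 0, 0.026, 0, 0], [0.04, 0, 0.04, 0, 0], [0.04, 0, 0.048, 0, 0], [0.04, 0, 0.05, 0, 0]]], "force": 3.5}}

```text
t: 8.58
eef_pos: [0.5644, -0.2272, 0.1187]
tcp_rot: [0.001, 0.748, 0.664, 0.001]
force: [-0.1, 0.0, -3.6]
width: 0.0575
```

Emit:
{"method": "play_rows", "body": {"commands": [[[0.04, 0, 0, -0.005, 0], [0.04, 0, 0, -0.01, 0]]], "force": 20}}

```text
t: 8.75
eef_pos: [0.5634, -0.2272, 0.1286]
tcp_rot: [0.0, 0.748, 0.664, 0.0]
force: [-0.8, 0.3, -2.6]
width: 0.0577
```

```bash
python3 -c "
from h import *
go([.505,.245,.16],np.pi/2)
im=snap('side','side10')
cv2.imwrite('pics/side10z.png',cv2.resize(im[150:340,220:420,::-1],None,fx=3,fy=3))"
```

```text
t 8.75 shift [ 0.4619 -0.1143 -0.0314] len 0.477 turn -0.1196212009810933 xang 1.451 F [-0.8  0.3 -2.6] w 0.0577
```

View pics/side10z.png

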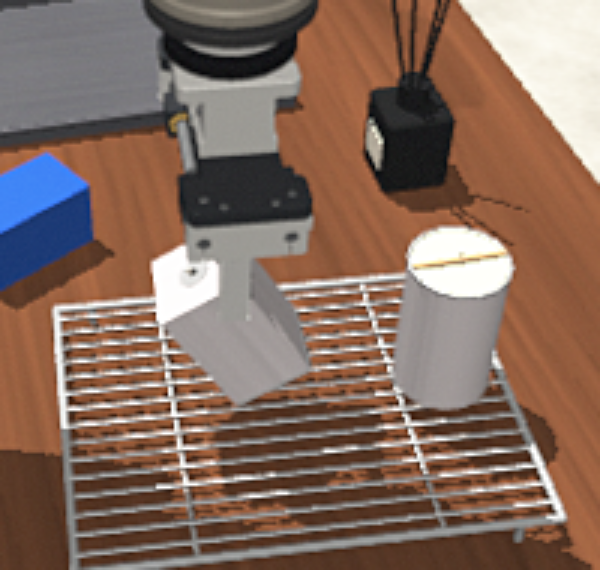

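Emit:
{"method": "play_rows", "body": {"commands": [[[0.04, 0, 0, 0, 0], [0.04, 0, -0.005, 0, 0], [0.04, 0, -0.015, 0, 0], [0.04, 0, -0.03, 0, 0], [0.04, 0, -0.05, 0, 0], [0.04, 0, -0.08, 0, 0], [0.04, 0, -0.08, 0, 0]]], "force": 3.5}}

```text
t: 9.38
eef_pos: [0.4784, -0.2177, 0.1291]
tcp_rot: [-0.001, 0.749, 0.663, 0.0]
force: [-0.3, -2.5, -3.4]
width: 0.0576
```

Emit:
{"method": "play_rows", "body": {"commands": [[[0.04, 0, 0, 0, 0], [0.04, 0, 0, 0, 0]]], "force": 20}}

```text
t: 9.55
eef_pos: [0.4771, -0.2176, 0.1292]
tcp_rot: [-0.001, 0.749, 0.662, 0.001]
force: [0.4, 0.2, -3.4]
width: 0.0579
```

```bash
python3 -c "
from h import *
go([.505,.245,.16],np.pi/2)
im=snap('side','side11')
cv2.imwrite('pics/side11z.png',cv2.resize(im[150:340,220:420,::-1],None,fx=3,fy=3))"
```

```text
t 9.55 shift [ 0.4626 -0.0291 -0.0297] len 0.464 turn -0.12302209824784538 xang 1.448 F [ 0.4  0.2 -3.4] w 0.0579
```

View pics/side11z.png

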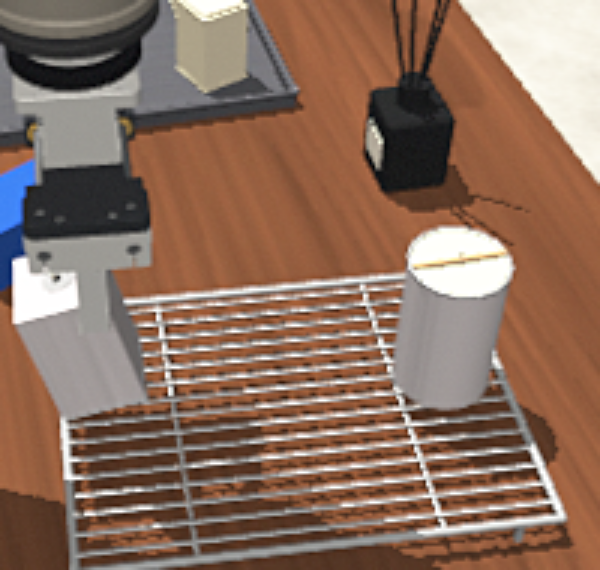

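Emit:
{"method": "play_rows", "body": {"commands": [[[0.04, 0.015, 0, -0.01, 0], [0.04, 0.045, 0, -0.02, 0], [0.04, 0.085, -0.005, -0.03, -0.02], [0.04, 0.125, -0.01, -0.03, -0.04], [0.04, 0.165, -0.015, -0.03, -0.06], [0.04, 0.205, -0.02, -0.03, -0.08], [0.04, 0.245, -0.025, -0.03, -0.1], [0.04, 0.285, -0.03, -0.03, -0.12], [0.04, 0.325, -0.03, -0.03, -0.123], [0.04, 0.365, -0.03, -0.03, -0.123], [0.04, 0.4, -0.03, -0.03, -0.123], [0.04, 0.43, -0.03, -0.03, -0.123]]], "force": 25}}

```text
t: 10.6
eef_pos: [0.5009, 0.2161, 0.16]
tcp_rot: [-0.001, 0.706, 0.708, 0.001]
force: [1.1, 0.3, -2.9]
width: 0.0579
```

Emit:
{"method": "play_rows", "body": {"commands": [[[0.04, 0.015, 0, 0, 0], [0.04, 0.025, 0, 0, 0], [0.04, 0.025, 0, 0, 0]]], "force": 25}}

```text
t: 10.85
eef_pos: [0.5007, 0.2432, 0.1596]
tcp_rot: [-0.001, 0.705, 0.709, 0.001]
force: [-0.0, -0.2, -2.5]
width: 0.0579
```

```bash
python3 -c "
from h import *
go([.505,.245,.10],np.pi/2)
im=snap('side','side12');snap('top','top12')
cv2.imwrite('pics/side12z.png',cv2.resize(im[60:220,160:360,::-1],None,fx=4,fy=3.75))"
```

```text
t 10.85 shift [0.0016 0.0043 0.0596] len 0.06 turn 0.005108023840687759 xang 1.576 F [-0.  -0.2 -2.5] w 0.0579
```

View pics/side12z.png

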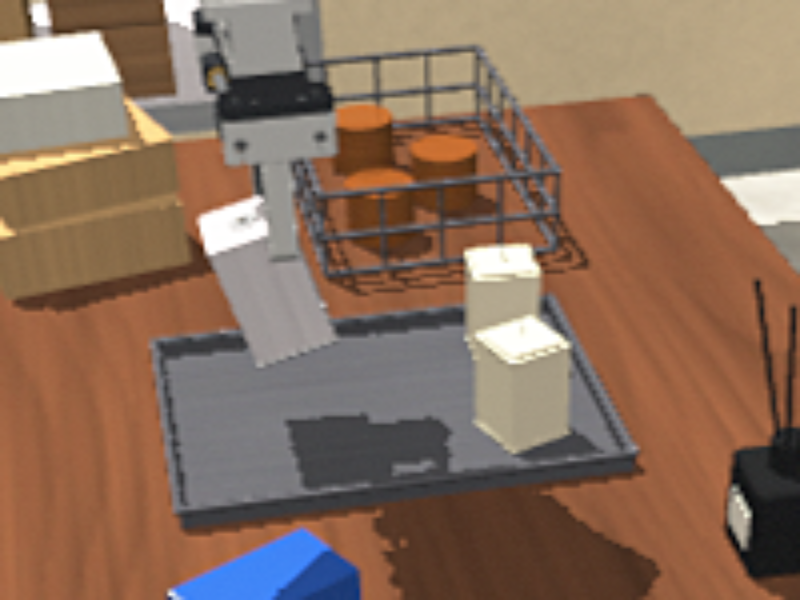

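View pics/top12.png

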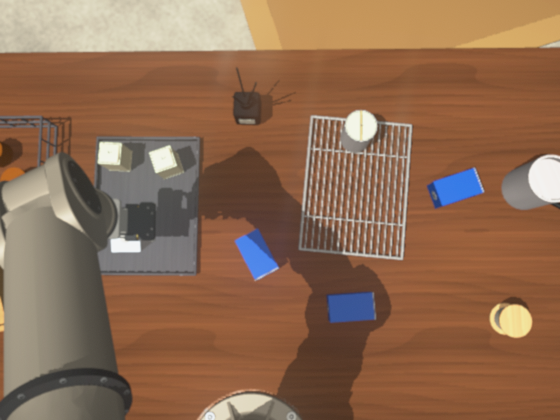

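```bash
python3 -c "
from h import *
im=cv2.imread('pics/side12.png'); cv2.imwrite('pics/z12.png',cv2.resize(im[95:165,200:260],None,fx=8,fy=8,interpolation=cv2.INTER_CUBIC))"
```

```text
(no output)
```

View pics/z12.png

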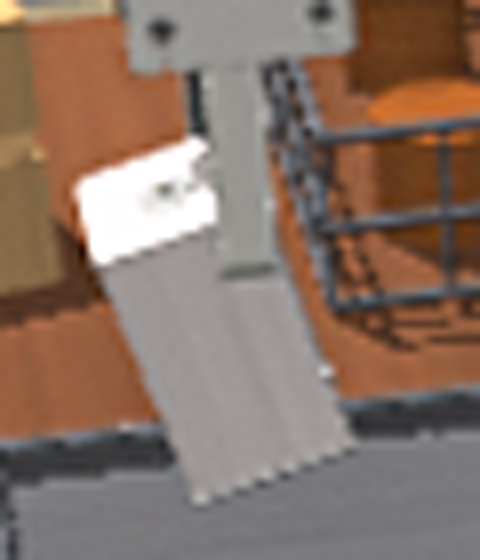

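```bash
python3 -c "
from h import *
def P(px,y):
    o,d=ray('side',(px[0]/8+200-.44,px[1]/8+95-.44)); return o+d*(y-o[1])/d[1]
C=P((102,265),.2142);B=P((200,503),.2142);A=P((352,440),.2142);F=P((246,270),.2142-.012)
print(C,B,A,F)
print('len',np.linalg.norm(C-B),'wid',np.linalg.norm(A-B))
u=(B-C)/np.linalg.norm(B-C); v=(A-B)/np.linalg.norm(A-B)
print('tilt deg',np.degrees(np.arctan2(u[0],-u[2])),np.degrees(np.arctan2(v[2],v[0])))
g=np.array([.5007,.2142,.1596+.0188]); print('grasp from closed end',(g-C)@u,'from B side face',(g-C)@v)
"
```

```text
[0.45413935 0.2142     0.16761604] [0.47764313 0.2142     0.07243143] [0.53251106 0.2142     0.08977722] [0.50016755 0.2022     0.16598065]
len 0.0980435506286749 wid 0.05754447219360018
tilt deg 13.870486689386956 17.543678811540754
grasp from closed end 0.0006923889197815561 from B side face 0.04764563569876605
```

Emit:
{"method": "play_rows", "body": {"commands": [[[0.04, 0, 0, 0.01, 0], [0.04, 0, 0, 0.025, 0], [0.04, 0, 0, 0.04, 0], [0.04, 0, 0, 0.05, 0], [0.04, 0, 0, 0.056, 0], [0.04, 0, 0, 0.058, 0], [0.04, 0, 0, 0.058, 0]]], "force": 20}}

```text
t: 11.53
eef_pos: [0.5009, 0.2396, 0.1015]
tcp_rot: [-0.001, 0.707, 0.708, 0.0]
force: [-0.9, 1.0, -3.3]
width: 0.0581
```

Emit:
{"method": "play_rows", "body": {"commands": [[[0.04, 0, 0, 0.002, 0], [0.04, 0, 0, 0.004, 0], [0.04, 0, 0, 0.006, 0]]], "force": 8}}

```text
t: 11.78
eef_pos: [0.5013, 0.2397, 0.0958]
tcp_rot: [-0.001, 0.707, 0.708, 0.001]
force: [1.1, -0.2, -3.3]
width: 0.0582
```

```bash
python3 -c "
from h import *
go([.505,.245,.10],np.pi/2)
im=snap('side','side13')
cv2.imwrite('pics/z13.png',cv2.resize(im[110:190,190:260,::-1],None,fx=7,fy=7,interpolation=cv2.INTER_CUBIC))"
```

```text
t 11.78 shift [ 0.0053  0.0037 -0.0042] len 0.008 turn 0.0011651320375671848 xang 1.572 F [ 1.1 -0.2 -3.3] w 0.0582
```

View pics/z13.png

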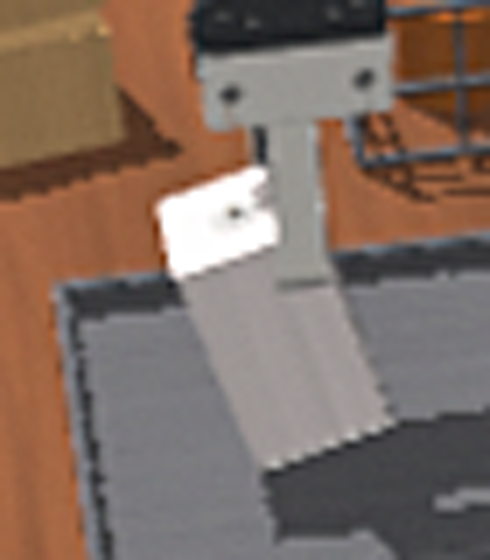

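Emit:
{"method": "play_rows", "body": {"commands": [[[0.04, 0, 0, 0.003, 0], [0.04, 0, 0.001, 0.006, 0], [0.04, 0, 0.003, 0.008, 0], [0.04, 0, 0.006, 0.01, 0]]], "force": 6}}

```text
t: 12.17
eef_pos: [0.5081, 0.2399, 0.0859]
tcp_rot: [-0.0, 0.707, 0.708, 0.001]
force: [2.9, -1.4, 6.2]
width: 0.0579
```

```bash
python3 -c "
from h import *
go([.505,.245,.10],np.pi/2)
im=snap('side','side14')
cv2.imwrite('pics/z14.png',cv2.resize(im[110:190,190:260,::-1],None,fx=7,fy=7,interpolation=cv2.INTER_CUBIC))"
```

```text
t 12.17 shift [ 0.0051 -0.0031 -0.0141] len 0.015 turn 0.0012889464322027866 xang 1.572 F [ 2.9 -1.4  6.2] w 0.0579
```

View pics/z14.png

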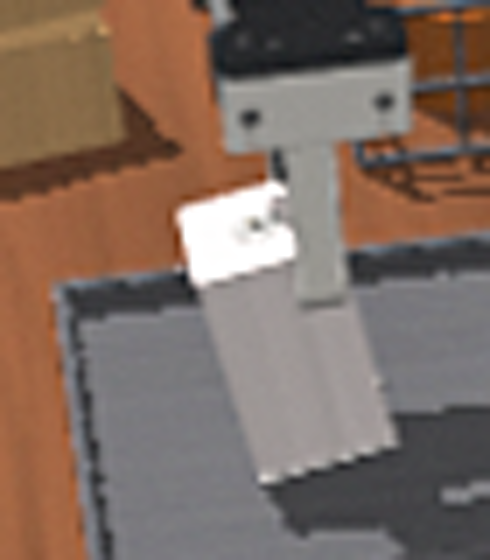

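Emit:
{"method": "play_rows", "body": {"commands": [[[0.04, 0, 0.003, 0.001, 0], [0.04, 0, 0.006, 0.002, 0], [0.04, 0, 0.01, 0.004, 0], [0.04, 0, 0.014, 0.006, 0], [0.04, 0, 0.016, 0.007, 0]]], "force": 6}}

```text
t: 12.63
eef_pos: [0.5253, 0.24, 0.0785]
tcp_rot: [-0.0, 0.707, 0.707, 0.001]
force: [-2.9, -0.5, 8.8]
width: 0.0579
```

```bash
python3 -c "
from h import *
go([.505,.245,.10],np.pi/2)
im=snap('side','side15')
cv2.imwrite('pics/z15.png',cv2.resize(im[110:190,190:260,::-1],None,fx=7,fy=7,interpolation=cv2.INTER_CUBIC))"
```

```text
t 12.63 shift [ 0.0051 -0.0203 -0.0215] len 0.03 turn 0.0009563765512397016 xang 1.572 F [-2.9 -0.5  8.8] w 0.0579
```

View pics/z15.png

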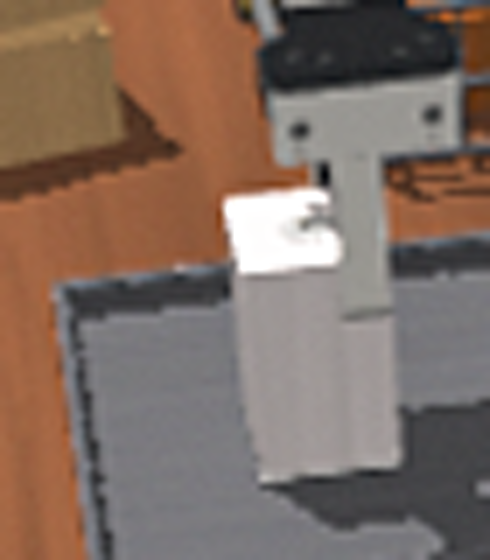

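Emit:
{"method": "play_rows", "body": {"commands": [[[0.094, 0, 0, 0, 0], [0.094, 0, 0, 0, 0], [0.094, 0, 0, 0, 0], [0.094, 0, 0, 0, 0], [0.094, 0, 0, 0, 0]]], "force": 20}}

```text
t: 13.1
eef_pos: [0.5253, 0.2399, 0.0784]
tcp_rot: [-0.0, 0.707, 0.707, 0.001]
force: [0.1, -0.7, -0.1]
width: 0.0882
```

```bash
python3 -c "
from h import *
go([.509,.240,.055],np.pi/2)
im=snap('side','side16');t=snap('top','top16')
cv2.imwrite('pics/z16.png',cv2.resize(im[100:190,180:300,::-1],None,fx=5,fy=5,interpolation=cv2.INTER_CUBIC))
cv2.imwrite('pics/zt16.png',cv2.resize(t[130:280,85:205,::-1],None,fx=4,fy=4,interpolation=cv2.INTER_CUBIC))"
```

```text
t 13.1 shift [ 0.     -0.0163  0.0234] len 0.029 turn 0.0009414717702336262 xang 1.572 F [ 0.1 -0.7 -0.1] w 0.0882
```

View pics/z16.png

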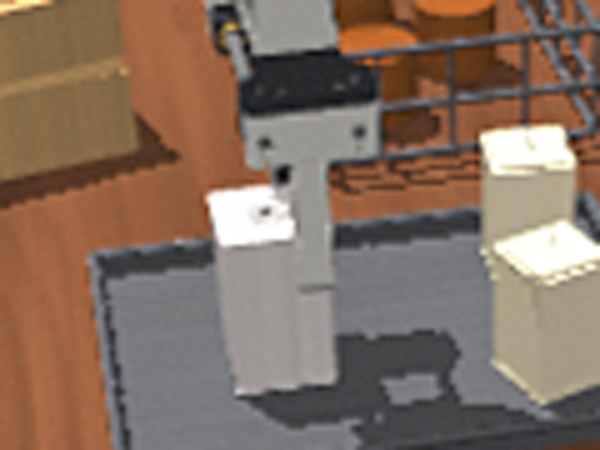

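View pics/zt16.png

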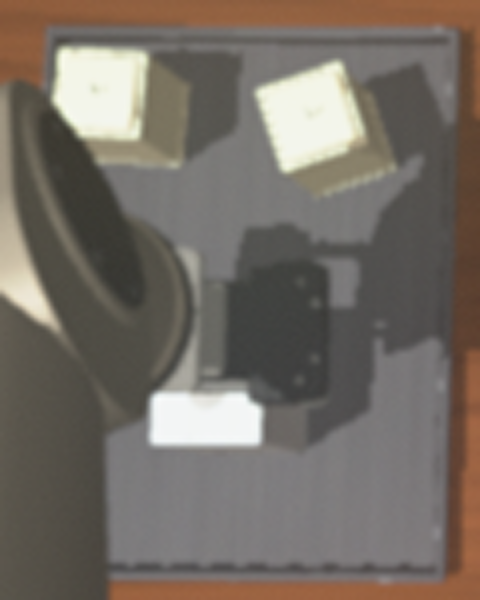

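```bash
python3 -c "
from h import *
e=[atz('top',(85+a/4-.375,130+445/4-.375),.104) for a in (149,263)]; print(np.round(e,4))
f=lambda p:(180+p[0]/5-.4,100+p[1]/5-.4)
for p,z in [((207,195),.104),((219,247),.104),((294,243),.104),((238,393),.004),((336,386),.004)]: print(p,np.round(atz('side',f(p),z),4))
print('wick',atz('side',f((265,212)),.104))
"
```

```text
[[0.4761 0.2706 0.104 ]
 [0.4757 0.2092 0.104 ]]
(207, 195) [0.477  0.2651 0.104 ]
(219, 247) [0.4765 0.2068 0.104 ]
(294, 243) [0.517 0.201 0.104]
(238, 393) [0.4785 0.2112 0.004 ]
(336, 386) [0.5348 0.2046 0.004 ]
wick [0.50631481 0.23816508 0.104     ]
```

Emit:
{"method": "play_rows", "body": {"commands": [[[0.094, 0, -0.01, 0, 0], [0.094, 0, -0.02, 0, 0], [0.094, 0, -0.02, 0.01, 0], [0.094, 0, -0.02, 0.02, 0], [0.094, 0, -0.02, 0.024, 0], [0.04, 0, -0.02, 0.024, 0], [0.04, 0, -0.02, 0.024, 0], [0.04, 0, -0.02, 0.024, 0], [0.04, 0, -0.02, 0.024, 0], [0.04, 0, -0.02, 0.024, 0], [0.04, 0, -0.02, 0.024, 0], [0.04, 0, -0.02, 0.024, 0]]], "force": 30}}

```text
t: 14.2
eef_pos: [0.5055, 0.24, 0.0546]
tcp_rot: [-0.0, 0.707, 0.707, 0.002]
force: [0.2, 0.5, 0.8]
width: 0.058
```

```bash
python3 -c "
from h import *
go([.505,.240,.055],np.pi/2)
im=snap('side','side17')
cv2.imwrite('pics/z17.png',cv2.resize(im[100:190,180:300,::-1],None,fx=5,fy=5,interpolation=cv2.INTER_CUBIC))"
```

```text
t 14.2 shift [-0.     -0.0005 -0.0004] len 0.001 turn 0.0008889835721641592 xang 1.572 F [0.2 0.5 0.8] w 0.058
```

View pics/z17.png

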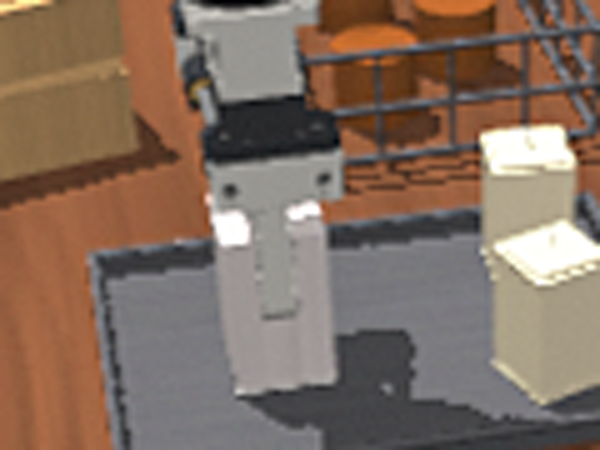

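Emit:
{"method": "play_rows", "body": {"commands": [[[0.04, 0, 0, -0.006, 0], [0.04, 0, 0, -0.013, 0], [0.04, 0, 0, -0.016, 0], [0.04, 0, 0, -0.016, 0]]], "force": 30}}

```text
t: 14.58
eef_pos: [0.506, 0.2402, 0.0717]
tcp_rot: [0.0, 0.707, 0.707, 0.002]
force: [0.6, -0.4, -2.2]
width: 0.0576
```

Emit:
{"method": "play_rows", "body": {"commands": [[[0.04, 0, 0, 0.018, 0], [0.04, 0, 0, 0.018, 0], [0.04, 0, 0, 0.016, 0], [0.04, 0, 0, 0.008, 0], [0.04, 0, 0, 0.0, 0], [0.04, 0, 0, 0, 0]]], "force": 30}}

```text
t: 15.08
eef_pos: [0.5068, 0.2406, 0.0737]
tcp_rot: [0.0, 0.707, 0.707, 0.003]
force: [-0.1, 0.5, -1.6]
width: 0.0576
```

```bash
python3 -c "
from h import *
go([.505,.240,.055],np.pi/2)
im=snap('side','side18')
print(manip.sense()['force'])
cv2.imwrite('pics/z18.png',cv2.resize(im[100:190,180:300,::-1],None,fx=5,fy=5,interpolation=cv2.INTER_CUBIC))"
```

```text
t 15.08 shift [-0.0007 -0.0019  0.0187] len 0.019 turn 0.0006275812688891769 xang 1.571 F [-0.1  0.5 -1.6] w 0.0576
[-0.29542177 -0.54979902 -2.46731848]
```

View pics/z18.png

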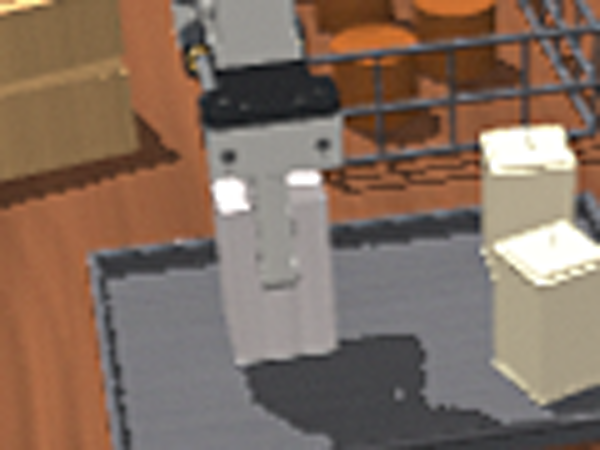

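Emit:
{"method": "play_rows", "body": {"commands": [[[0.04, 0, 0, 0.021, 0]]], "force": 30}}

```text
t: 15.22
eef_pos: [0.5086, 0.2419, 0.0551]
tcp_rot: [0.001, 0.707, 0.707, 0.006]
force: [1.3, 0.5, -3.0]
width: 0.058
```

Emit:
{"method": "play_rows", "body": {"commands": [[[0.04, 0, 0, 0.0, 0], [0.04, 0, 0, 0.0, 0]]], "force": 30}}

```text
t: 15.38
eef_pos: [0.5086, 0.2417, 0.0553]
tcp_rot: [0.001, 0.707, 0.707, 0.006]
force: [0.2, -0.6, -0.6]
width: 0.0577
```

Emit:
{"method": "play_rows", "body": {"commands": [[[0.04, 0, 0, -0.005, 0], [0.04, 0, 0, -0.008, 0], [0.04, 0, 0, -0.008, 0]]], "force": 30}}

```text
t: 15.63
eef_pos: [0.509, 0.2419, 0.0646]
tcp_rot: [0.001, 0.707, 0.707, 0.006]
force: [-0.4, -0.9, 0.5]
width: 0.0578
```

```bash
python3 -c "
from h import *
go([.505,.240,.055],np.pi/2)
F=[]
for i in range(6):
    im=vision.snapshot('side'); F.append(manip.sense()['force'][2])
print(np.round(F,2),np.mean(F))
cv2.imwrite('pics/z19.png',cv2.resize(im[100:190,180:300,::-1],None,fx=5,fy=5,interpolation=cv2.INTER_CUBIC))"
```

```text
t 15.63 shift [-0.002  -0.0041  0.0096] len 0.011 turn 0.0005040641083500219 xang 1.571 F [-0.4 -0.9  0.5] w 0.0578
[-1.14 -0.76 -1.54 -1.21 -1.29 -1.72] -1.2761134327405548
```

View pics/z19.png

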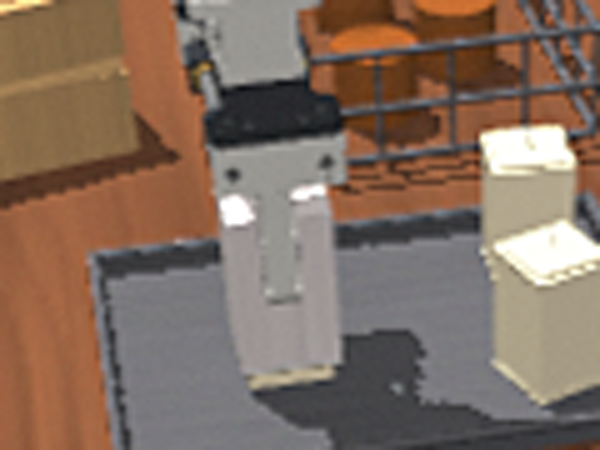

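Emit:
{"method": "play_rows", "body": {"commands": [[[0.04, 0, 0, 0.003, 0], [0.04, 0, 0, 0.006, 0], [0.04, 0, 0, 0.009, 0], [0.04, 0, 0, 0.009, 0], [0.04, 0, 0, 0.009, 0], [0.04, 0, 0, 0.009, 0], [0.04, 0, 0, 0.009, 0], [0.04, 0, 0, 0.009, 0]]], "force": 30}}

```text
t: 16.6
eef_pos: [0.5085, 0.2418, 0.0544]
tcp_rot: [0.001, 0.707, 0.707, 0.006]
force: [-0.7, -0.6, -1.9]
width: 0.0579
```

```bash
python3 -c "
from h import *
go([.505,.240,.055],np.pi/2)
im=snap('side','side20')
print(np.round(quat(manip.sense()['tcp_rot']).as_matrix(),4))
cv2.imwrite('pics/z20.png',cv2.resize(im[100:190,180:300,::-1],None,fx=5,fy=5,interpolation=cv2.INTER_CUBIC))"
```

```text
t 16.6 shift [-0.0017 -0.0035 -0.0007] len 0.004 turn 0.0006914066269891883 xang 1.571 F [-0.7 -0.6 -1.9] w 0.0579
[[-7.000e-04  1.000e+00  8.900e-03]
 [ 1.000e+00  6.000e-04  7.300e-03]
 [ 7.300e-03  8.900e-03 -9.999e-01]]
```

View pics/z20.png

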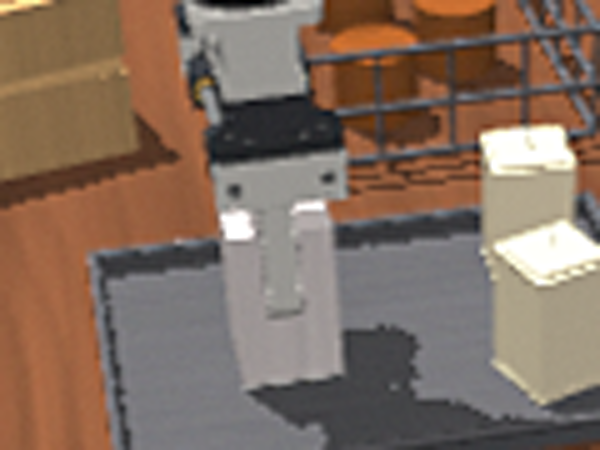

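Emit:
{"method": "play_rows", "body": {"commands": [[[0.04, 0, 0, -0.005, 0], [0.04, 0, 0, -0.011, 0], [0.04, 0, 0, -0.018, 0], [0.04, 0, 0, -0.025, 0], [0.04, 0, 0, -0.032, 0], [0.04, 0, 0, -0.039, 0], [0.04, 0, 0, -0.045, 0], [0.04, 0, 0, -0.05, 0], [0.04, 0, 0, -0.05, 0]]], "force": 30}}

```text
t: 17.4
eef_pos: [0.5086, 0.2416, 0.1055]
tcp_rot: [0.001, 0.707, 0.707, 0.006]
force: [0.3, 0.8, -0.3]
width: 0.0581
```

```bash
python3 -c "
from h import *
go([.5085,.2418,.18],np.pi/2)
im=snap('side','side21')
cv2.imwrite('pics/z21.png',cv2.resize(im[80:190,180:300,::-1],None,fx=5,fy=5,interpolation=cv2.INTER_CUBIC))"
```

```text
t 17.4 shift [ 0.0008  0.0007 -0.0745] len 0.074 turn 0.0007123380469198359 xang 1.572 F [ 0.3  0.8 -0.3] w 0.0581
```

View pics/z21.png

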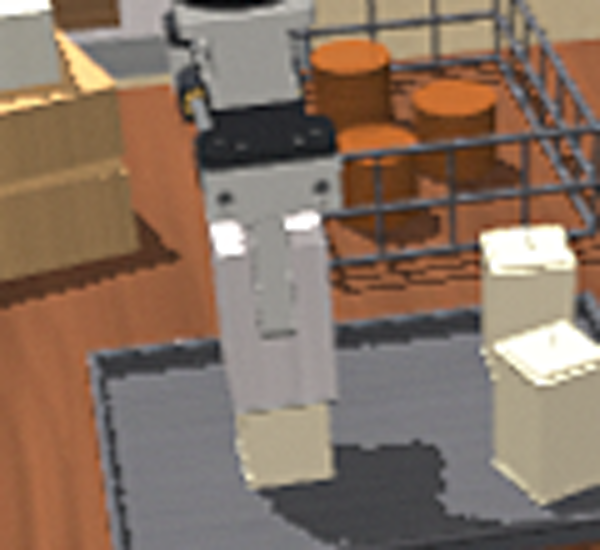

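Candle stays standing as the mould rises; I continue lifting until it is fully clear.

Emit:
{"method": "play_rows", "body": {"commands": [[[0.04, 0, 0, -0.006, 0], [0.04, 0, 0, -0.013, 0], [0.04, 0, 0, -0.02, 0], [0.04, 0, 0, -0.028, 0], [0.04, 0, 0, -0.036, 0], [0.04, 0, 0, -0.045, 0], [0.04, 0, 0, -0.055, 0], [0.04, 0, 0, -0.068, 0], [0.04, 0, 0, -0.08, 0], [0.04, 0, 0, -0.085, 0]]], "force": 30}}

```text
t: 18.28
eef_pos: [0.5081, 0.2412, 0.1921]
tcp_rot: [0.001, 0.707, 0.707, 0.007]
force: [0.5, 0.1, -1.7]
width: 0.058
```

```bash
python3 -c "
from h import *
go([.545,-.235,.19],np.pi/2-.1)
im=snap('side','side22')
cv2.imwrite('pics/z22.png',cv2.resize(im[60:190,180:300,::-1],None,fx=4.5,fy=4.5,interpolation=cv2.INTER_CUBIC))"
```

```text
t 18.28 shift [-0.4762  0.0366 -0.0019] len 0.478 turn 0.10062265987119856 xang 1.571 F [ 0.5  0.1 -1.7] w 0.058
```

View pics/z22.png

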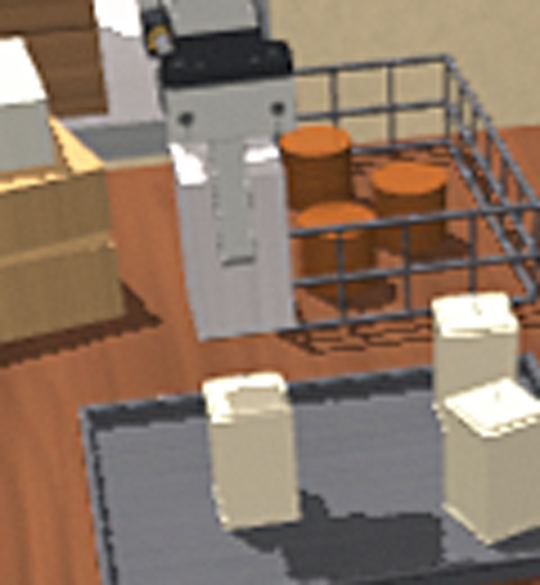

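Emit:
{"method": "play_rows", "body": {"commands": [[[0.04, -0.02, 0, 0, 0], [0.04, -0.055, 0, 0, 0.01], [0.04, -0.095, 0.01, 0, 0.02], [0.04, -0.135, 0.015, 0, 0.03], [0.04, -0.175, 0.02, 0, 0.04], [0.04, -0.215, 0.025, 0, 0.05], [0.04, -0.255, 0.03, 0, 0.06], [0.04, -0.295, 0.035, 0, 0.07], [0.04, -0.335, 0.035, 0, 0.08], [0.04, -0.375, 0.035, 0, 0.09], [0.04, -0.415, 0.035, 0, 0.1], [0.04, -0.445, 0.035, 0, 0.1]]], "force": 30}}

```text
t: 19.33
eef_pos: [0.5428, -0.2071, 0.1882]
tcp_rot: [0.001, 0.742, 0.67, 0.007]
force: [0.7, -0.7, -1.6]
width: 0.0574
```

Emit:
{"method": "play_rows", "body": {"commands": [[[0.04, -0.02, 0, 0.01, 0], [0.04, -0.03, 0, 0.025, 0], [0.04, -0.03, 0, 0.04, 0], [0.04, -0.03, 0, 0.05, 0], [0.04, -0.03, 0, 0.05, 0], [0.04, -0.03, 0, 0.05, 0]]], "force": 30}}

```text
t: 19.83
eef_pos: [0.5402, -0.2359, 0.1377]
tcp_rot: [0.0, 0.742, 0.67, 0.007]
force: [0.7, -0.5, -1.6]
width: 0.0579
```

```bash
python3 -c "
from h import *
go([.545,-.235,.0735],np.pi/2-.1)
im=snap('side','side23');snap('top','top23')
print(np.round(quat(manip.sense()['tcp_rot']).as_matrix(),4))
cv2.imwrite('pics/z23.png',cv2.resize(im[150:340,220:420,::-1],None,fx=3,fy=3,interpolation=cv2.INTER_CUBIC))"
```

```text
t 19.83 shift [0.0008 0.0041 0.0643] len 0.064 turn -0.0011566528338440296 xang 1.47 F [ 0.7 -0.5 -1.6] w 0.0579
[[ 0.1008  0.9948  0.0125]
 [ 0.9949 -0.1009  0.0087]
 [ 0.0099  0.0116 -0.9999]]
```

View pics/z23.png

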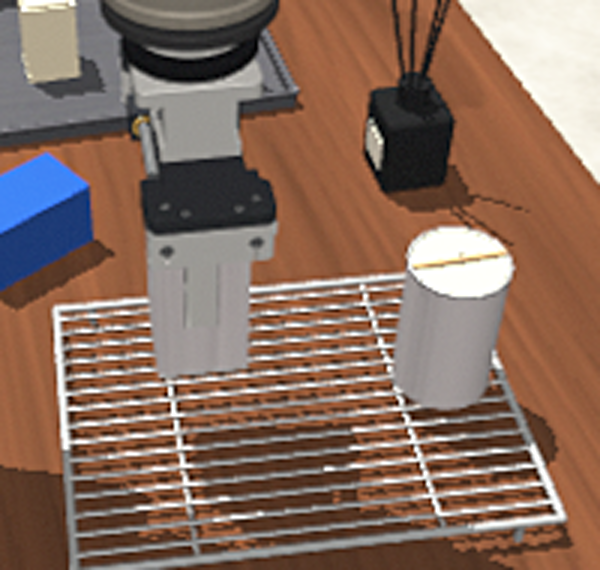

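Emit:
{"method": "play_rows", "body": {"commands": [[[0.04, 0, 0, 0.015, 0], [0.04, 0, 0, 0.03, 0], [0.04, 0, 0, 0.042, 0], [0.04, 0, 0, 0.051, 0], [0.04, 0, 0, 0.057, 0], [0.04, 0, 0, 0.06, 0], [0.04, 0, 0, 0.062, 0], [0.04, 0, 0, 0.0635, 0], [0.04, 0, 0, 0.0645, 0], [0.04, 0, 0, 0.065, 0]]], "force": 15}}

```text
t: 20.77
eef_pos: [0.5418, -0.2356, 0.0739]
tcp_rot: [0.001, 0.742, 0.67, 0.008]
force: [0.2, 0.4, -0.8]
width: 0.0576
```

```bash
python3 -c "
from h import *
go([.545,-.235,.0725],np.pi/2-.1)
im=snap('side','side24')
cv2.imwrite('pics/z24.png',cv2.resize(im[150:340,220:420,::-1],None,fx=3,fy=3,interpolation=cv2.INTER_CUBIC))"
```

```text
t 20.77 shift [0.0009 0.0031 0.0015] len 0.004 turn -0.0010028455641228895 xang 1.47 F [ 0.2  0.4 -0.8] w 0.0576
```

View pics/z24.png

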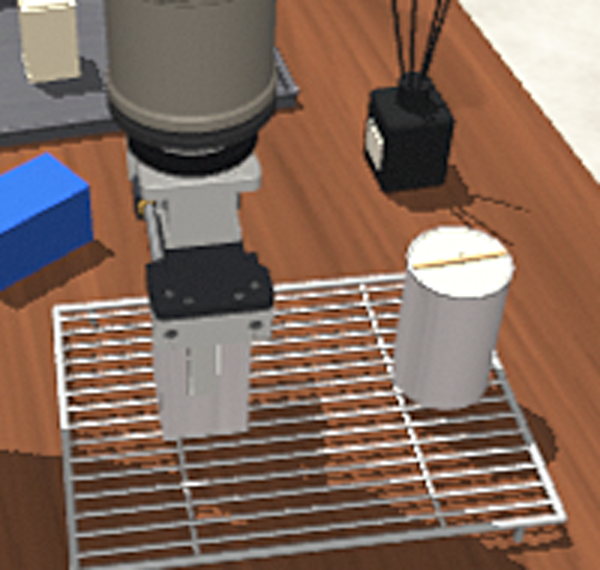

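Emit:
{"method": "play_rows", "body": {"commands": [[[0.04, 0, 0, 0.001, 0], [0.04, 0, 0, 0.002, 0], [0.04, 0, 0, 0.003, 0], [0.04, 0, 0, 0.003, 0]]], "force": 10}}

```text
t: 21.15
eef_pos: [0.5418, -0.2355, 0.0707]
tcp_rot: [0.001, 0.742, 0.67, 0.008]
force: [0.2, 0.3, -1.5]
width: 0.058
```

Emit:
{"method": "play_rows", "body": {"commands": [[[0.04, 0, 0, 0.001, 0], [0.04, 0, 0, 0.0015, 0], [0.04, 0, 0, 0.0015, 0]]], "force": 10}}

```text
t: 21.4
eef_pos: [0.5422, -0.2357, 0.0696]
tcp_rot: [0.001, 0.742, 0.67, 0.008]
force: [0.8, 0.7, 4.5]
width: 0.0579
```

```bash
python3 -c "
from h import *
F=[]
for i in range(4):
    im=vision.snapshot('side'); F.append(manip.sense()['force'][2])
print(np.round(F,2),np.mean(F),manip.sense()['eef_pos'])
cv2.imwrite('pics/z25.png',cv2.resize(im[220:310,250:350,::-1],None,fx=6,fy=6,interpolation=cv2.INTER_CUBIC))"
```

```text
[4.31 6.1  4.98 5.54] 5.2332806328650525 [ 0.54224556 -0.23564888  0.0695955 ]
```

View pics/z25.png

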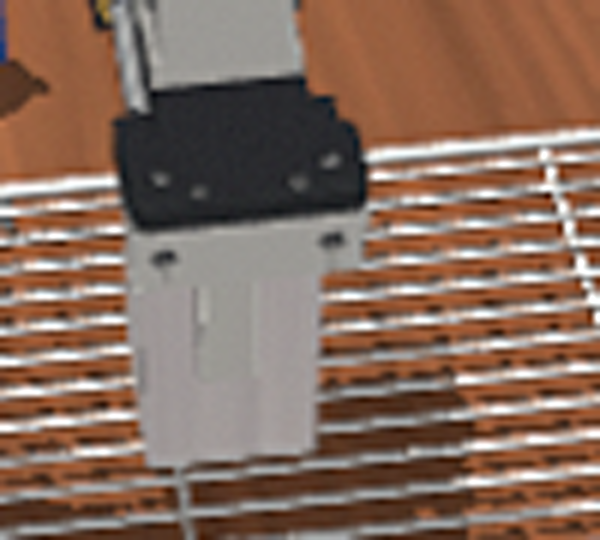

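Contact is firm (+5 N). I release, then back straight up.

Emit:
{"method": "play_rows", "body": {"commands": [[[0.094, 0, 0, 0, 0], [0.094, 0, 0, 0, 0], [0.094, 0, 0, 0, 0], [0.094, 0, 0, 0, 0], [0.094, 0, 0, 0, 0], [0.094, 0, 0, 0, 0]]], "force": 10}}

```text
t: 22.1
eef_pos: [0.5422, -0.2357, 0.0696]
tcp_rot: [0.001, 0.742, 0.67, 0.008]
force: [0.2, -0.2, -0.1]
width: 0.0928
```

Emit:
{"method": "play_rows", "body": {"commands": [[[0.094, 0, 0, -0.01, 0], [0.094, 0, 0, -0.03, 0], [0.094, 0, 0, -0.06, 0], [0.094, 0, 0, -0.09, 0], [0.094, 0, 0, -0.12, 0], [0.094, 0, 0, -0.13, 0], [0.094, 0, 0, -0.13, 0]]]}}

```text
t: 22.68
eef_pos: [0.5417, -0.2374, 0.2029]
tcp_rot: [0.003, 0.742, 0.67, 0.009]
force: [0.4, -0.7, -0.8]
width: 0.094
```

Emit:
{"method": "play_rows", "body": {"commands": [[[0.094, 0.03, -0.01, -0.02, 0], [0.094, 0.07, -0.02, -0.03, 0], [0.094, 0.11, -0.02, -0.03, 0], [0.094, 0.15, -0.02, -0.03, 0], [0.094, 0.19, -0.02, -0.03, 0], [0.094, 0.22, -0.02, -0.03, 0], [0.094, 0.22, -0.02, -0.03, 0], [0.094, 0.22, -0.02, -0.03, 0]]]}}

```text
t: 23.35
eef_pos: [0.5431, -0.0149, 0.2339]
tcp_rot: [0.003, 0.741, 0.672, 0.009]
force: [-0.3, -0.6, 0.6]
width: 0.0938
```

```bash
python3 -c "
from h import *
go([.545,-.235,.0725],np.pi/2-.1)
im=snap('side','side26');t=snap('top','top26')
cv2.imwrite('pics/z26.png',cv2.resize(im[100:350,170:420,::-1],None,fx=2.4,fy=2.4,interpolation=cv2.INTER_CUBIC))"
```

```text
t 23.35 shift [-0.2204  0.0208  0.1597] len 0.273 turn 0.00238768580037263 xang 1.473 F [-0.3 -0.6  0.6] w 0.0938
```

View pics/z26.png

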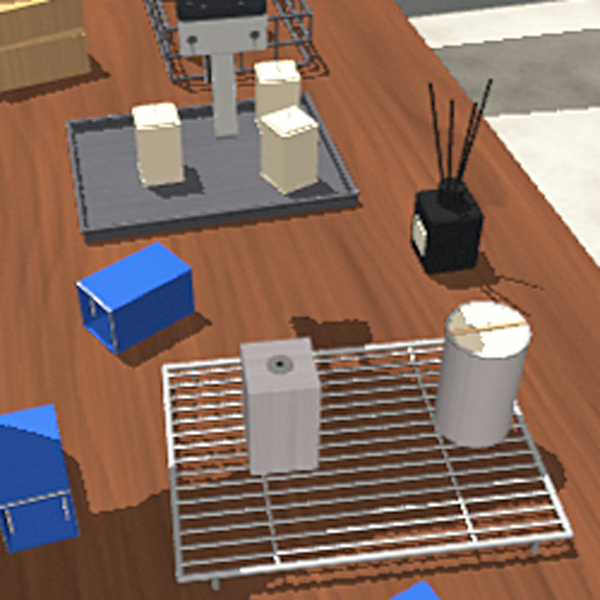

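View pics/top26.png

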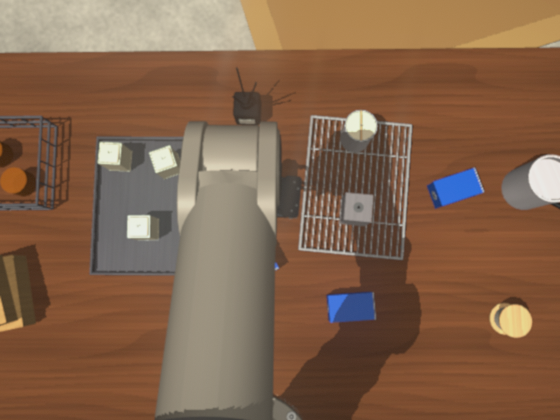

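```bash
python3 -c "
from h import *
a=cv2.imread('pics/top0.png').astype(int);b=cv2.imread('pics/top26.png').astype(int)
for n,(r0,r1,c0,c1) in dict(doneA=(138,175,95,130),doneB=(142,180,145,178),round=(108,155,338,380),diff=(90,126,230,262)).items(): print(n,np.abs(a-b)[r0:r1,c0:c1].mean().round(2))
print('mould',atz('top',(358,207),.122),'candle',atz('top',(138,226),.088), np.abs(manip.sense()['qd']).max())
print(manip.hand_in())"
```

```text
doneA 7.62
doneB 6.87
round 29.67
diff 4.18
mould [ 0.54356969 -0.23512927  0.122     ] candle [0.50922622 0.24127895 0.088     ] 0.01659031772815378
the job is handed in; nothing more can be done
None
```

The job is handed in, and in the last pictures everything looks right. No verdict was reported. The candle stands wick up on the tray at about (0.509, 0.241). The empty mould stands mouth down on the rack at about (0.544, -0.235). The gripper was open and clear of everything, at about t = 23.4 s of the 48 s allowed.

- **Turning over:** I gripped the mould near its closed end. I loosened the grip to 3.5–4 N so it swung mouth down, then pressed it flat on the tray and regripped it in the middle.
- **Freeing the candle:** It took two taps. After the second, the candle's foot showed below the lifted rim, and the load in the gripper fell to about 1.3 N, the weight of the empty mould. I lowered the rim back to the tray for about half a second so the freed candle stood inside the mould, then lifted straight off.
- **Setting the mould down:** It touched the rack about 3 mm lower than I had worked out, so it had probably slipped a little in the pads during the taps. The contact read about 5 N before I released it.

**Checks on the other things:** By eye, the two finished candles, the round mould and the diffuser are where they were. A before-and-after comparison of the top picture differed little for both candles and the diffuser. It differed clearly for the round mould. I put that down to the arm's shadow, since the mould's outline is at the same pixels, but I did not measure it separately. I judged that the mould and candle stand upright from the pictures only.

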